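# Set the flip stop on the saw jig and butt the batten against it

## Task

On the wooden sawing jig, flip the stop with the round-ended flag all the way down so that it lies across the channel, then slide the batten along the channel until its end is up against that flag. Leave the other stop, with the square-ended flag, standing up, and leave the batten lying flat in the channel.

Things in the scene. Friction and masses are not known exactly. Their poses are not given: they have to be found in the camera images.
- batten_mid (a point): Centre of the loose batten, a plain light wooden bar 160 mm long (its y axis, along the channel), 36 mm wide (x), 34 mm high (z), 0.09 to 0.18 kg. It lies in the channel of the jig: top 46 mm and this point 29 mm above the table. It starts in the left part of the channel (+y), 40 to 180 mm short of the stops, and slides under 2 N of push.
- saw_jig: Wooden sawing jig, fixed, base 390 mm long. Origin on the channel's centre line, at table height; y runs along the channel to the left, x across it away from the robot. Channel 40 mm wide, floor 12 mm above the table. Far side: fence 42 mm wide, top at 26 mm; near side: lip 12 mm wide, top at 20 mm. Both stops stand on the fence at y about -70 and -150 mm.
- round_stop: Steel bracket on the fence for the round-ended flag. Origin on the hinge axis, mid flag, 34 mm above the table; axes as the jig's; channel centre line at x = -42 mm. Bracket 36 x 40 mm, top 10 mm over the origin. Flag: plate 10 mm thick (y -5 to +5), arm 14 mm wide, disc 36 mm across centred 42 mm from the hinge: down, it spans 16 to 52 mm above the table; up, its top is at 94 mm.
- round_flag (a joint): Angle of the round-ended flag (rad): 0 = fully down, level across the channel, pointing to -x of the jig (end stop); 1.57 upright; 2.0 leaning back from the robot (end stop). Starts at 1.75 to 2.0. Turns easily (under 1 N at the disc); pushed from behind, over the upright and well past it (below about 1.2), it falls the rest by its own weight.
- square_flag (a joint): Angle of the other flag (rad), same measure: 1.75 to 2.0 = up, as at the start. Its bracket and arm are alike but it ends in a 36 x 36 mm square plate. It stands on the same fence, 70 to 90 mm from the round-ended one, to its left or right (drawn at random). While it is up the batten passes it freely.
Things that resemble listed ones, but are neither listed nor needed, are in the scene too. There is more than one size of the part that bears batten_mid; the job needs the larger.

How it is judged:
By the outcome, as a careful person would: the job done as asked, in the order asked, and still so for the second after the job is handed in, with the robot touching nothing.
It also fails if it takes over 42 s, if anything falls off the work surface, if the arm or the gripper's body presses on something with over 40 N, if the wrist force passes 120 N, or if a joint passes its speed limit or range.

## Robot

A 6-joint arm with a two-finger parallel gripper is mounted at the origin on a cart in front of the work surface, level with it; the furniture and walls round the work are solid. World frame = base frame: x ahead of the robot, y to its left, z up, the work surface at z = 0. Lengths are in m, angles in rad, forces in N, time in s.
With the tool pointing down it reaches from about 0.3 to 0.775 m from the base axis. Payload 14.6 kg.
Tool frame: the origin (TCP) lies on the mounting face of the last link; the fingertips stand 199 mm ahead of it and the grasp point (between the pads) lies 180 mm ahead of it; z points along the fingers, y is the direction in which the jaws open and shut (so a half turn about z gives the same grasp; the last joint's range is limited). The gripper opens to 94 mm and grips with 3 to 60 N. Pads are 16 mm wide; open, the fingers measure 119 mm over their backs; the gripper's body (75 mm by 177 mm) begins 78 mm behind the grasp point.
Start: joints at [1.201, 0.3, 1.521, -0, 1.321, -0.067], TCP at [0.164, 0.525, 0.405] pointing down, gripper open.
Joint ranges: [-3.03, 3.03], [-0.79, 2.21], [0.23, 2.52], [-1.04, 4.18], [0, 3.07], [-2.55, 2.55]. Speed limits (rad/s): [2.22, 2.22, 2.57, 3.14, 3.14, 3.14].

## Interface

Orientations are given as [roll, pitch, yaw] about the fixed x, y, z axes, in that order (R = Rz(yaw) Ry(pitch) Rx(roll)).
In Python, from station import sensors, vision, job gives the robot as it stands. The module is installed in compiled form; this text tells all that it offers.
- The arm moves only by the tool arm_command, never from a script. Its argument "plan" is one flat list of numbers, 5 for each row, row after row: the closure, from -1 (fully open) to 1 (shut), so that 0 is half open, then the shift along the world's x, y, z scaled (see below), then the turn about the world's z scaled (see below). A call has 1 to 20 rows; each row is the pose to reach, as a shift and turn from the pose commanded when the call began; what a row does not reach only later rows make up. The controller multiplies each number of a shift by 400 mm and each number of a turn by 120 degrees. A row lasts 1/10 s, in which the tool goes at most 50 mm and 8.59 degrees, less where a joint would pass 70% of its speed; a pose out of reach is approached as far as the arm can. A call with a number of a shift or a turn outside -1 to 1 is refused whole. A call with a gripper value outside its range is refused whole. The fingers move at their own pace and stop on an object; "newtons" is the grip in N (left out, the last holds). Time passes only in rows, so rows that repeat a pose let the fingers close. It gives the time, the measured TCP pose, the force and the opening at its end, in the units of the state.
- sensors.get_obs(): the state, without advancing time (a new reading comes with each control period).
- vision.camera(name): name is "scene" or "top"; returns the picture (384x512x3 uint8, blue, green, red); there is no depth.
- vision.camera_params(name): a dict with "intrinsics" (3x3 intrinsics, pixels), "k1" (the pictures are not rectified: a ray, as slopes to the right and down, at radius r is drawn at 1 + k1 r^2 times it, then the intrinsics apply), "rvec" (rotation vector, rad) and "tvec" (3), from world to camera coordinates, as OpenCV has them. Camera axes: x right, y down, z forward; pixel columns grow to the right and rows downward; lengths in m; the calibration is good to about 2 mm. A picture is of the moment at which its call begins. camera_params takes no time and is no camera call.
- job.hand_in(): hands the job in, once; it reports no verdict.
Trained networks look in the newest picture that a camera, given by its name, has taken for a name from the list of things; names that differ only in an ending like _2 or _b are one class to them, and where a whole thing is asked for, a point or a joint stands for the part that bears it (a point fixed in the world has none). Each returns a list of dicts, best first, with "confidence" (0 to 1); they miss things now and then, are a little off and sometimes report something else, mostly with a low value. They report only what shows in the picture. A call takes as long as a camera call. They do not tell look-alikes from the thing itself.
- vision.search_frame(name, camera): "at" ([row, column] in pixels, amid what is visible of it).
- vision.silhouettes(name, camera): "mask" (384x512 bool, what is visible of it) and "at" ([row, column] in pixels, amid what is visible of it).
- vision.pinpoint(name, camera): "at" ([row, column] in pixels: a listed point, or the origin of a listed thing).
The state is a dict: "time_s": time; "qpos": joint angles; "joint_vel": joint speeds; "tau": joint torques, N m; "ee_pos": TCP position; "eef_rot": TCP orientation; "force": force on the tool from outside, world axes, zero at the start; "moment": the same for the moment, N m; "grip_width": finger opening in m.
Only numpy, scipy, OpenCV 4.12 (cv2) and the standard library are available. Lean on these libraries where they do the work, as an engineer would, in place of code of your own. Each camera call takes 0.05 s, during which the arm holds its last target.

## Working session

There is one attempt and no reset: what is moved stays moved. The work goes in short steps, Python scripts to look and compute and a tool call to move; the robot and the scene stay as the last step left them, time stands still between calls to the robot, and variables do not carry over. Pictures are saved under pics/ and viewed, and the job is handed in when it is done.

Besides the shell and the picture viewer there is one more tool, called after ">>>" in YAML: its name, and indented under it one key for each argument. arm_command: Moves the arm, as the interface text tells. Its arguments: {"type":"object","properties":{"plan":{"type":"array"},"newtons":{"type":"number"}},"required":["plan"]}

```bash
mkdir -p pics; cat > h.py <<'E'
import numpy as np,cv2
from station import sensors,vision,job
def proj(P,cam):
    p=vision.camera_params(cam);K=np.array(p['intrinsics']);R=cv2.Rodrigues(np.array(p['rvec'],float))[0]
    c=np.atleast_2d(P)@R.T+np.array(p['tvec']).ravel();s=c[:,:2]/c[:,2:];r2=(s**2).sum(1,keepdims=True)
    s=s*(1+p['k1']*r2);return s@K[:2,:2].T+K[:2,2]   # col,row
def ray(rc,cam):
    p=vision.camera_params(cam);K=np.array(p['intrinsics']);R=cv2.Rodrigues(np.array(p['rvec'],float))[0]
    d=np.linalg.solve(K,[rc[1],rc[0],1]);d=d[:2];s=d.copy()
    for _ in range(30): s=d/(1+p['k1']*(s@s))
    return -R.T@np.array(p['tvec']).ravel(), R.T@np.array([*s,1])
def atz(rc,cam,z):
    o,d=ray(rc,cam);return o+d*(z-o[2])/d[2]
def tri(rcs):  # [(rc,cam)...]
    A=np.zeros((3,3));b=np.zeros(3)
    for rc,cam in rcs:
        o,d=ray(rc,cam);d=d/np.linalg.norm(d);M=np.eye(3)-np.outer(d,d);A+=M;b+=M@o
    return np.linalg.solve(A,b)
E
python3 - <<'E'
from h import *
np.set_printoptions(precision=4,suppress=True)
print(sensors.get_obs())
for c in ['scene','top']:
    im=vision.camera(c);cv2.imwrite(f'pics/{c}0.png',im);print(c,vision.camera_params(c))
    for n in ['batten_mid','saw_jig','round_stop','round_flag','square_flag']:
        print(n,[(np.round(d['at'],1),round(d['confidence'],2)) for d in vision.search_frame(n,c)])
        if n in('batten_mid','saw_jig','round_stop'): print('  pin',[(np.round(d['at'],1),round(d['confidence'],2)) for d in vision.pinpoint(n,c)])
E
```

```text
{'time_s': 0.0, 'qpos': array([ 1.2014,  0.3005,  1.5216,  0.    ,  1.3207, -0.0666]), 'joint_vel': array([-0.0009,  0.0008, -0.0005, -0.0008, -0.0006,  0.0011]), 'tau': array([  0.0001, -53.1816, -35.273 ,   0.0708,   0.0244,  -0.0001]), 'ee_pos': array([0.164 , 0.5249, 0.4041]), 'eef_rot': array([-3.1404, -0.0001,  2.8388]), 'force': array([ 0.3003, -0.3262,  0.3961]), 'moment': array([ 0.0107,  0.0097, -0.0428]), 'grip_width': 0.09418087075240612}
scene {'intrinsics': array([[477.6351,   0.    , 261.9581],
       [  0.    , 477.6351, 199.8345],
       [  0.    ,   0.    ,   1.    ]]), 'k1': -0.11480036713586748, 'rvec': array([ 2.1386, -0.5808,  0.308 ]), 'tvec': array([-0.3959,  0.2763,  0.6275])}
batten_mid [(array([202.8, 257.3]), 0.62), (array([166.6, 187.2]), 0.6)]
  pin [(array([168.2, 188.4]), 0.84), (array([204.2, 255.3]), 0.64)]
saw_jig [(array([254. , 305.3]), 0.96)]
  pin []
round_stop [(array([230.9, 329.8]), 0.95)]
  pin [(array([236.4, 324.4]), 0.69)]
round_flag [(array([221.5, 331.8]), 0.82)]
square_flag [(array([241.7, 369.2]), 0.85)]
top {'intrinsics': array([[364.8275,   0.    , 256.8489],
       [  0.    , 364.8275, 192.3557],
       [  0.    ,   0.    ,   1.    ]]), 'k1': -0.06309722263226182, 'rvec': array([ 2.1856, -2.1674,  0.1244]), 'tvec': array([0.1631, 0.5647, 0.8672])}
batten_mid [(array([220.3, 172.5]), 0.55)]
  pin [(array([202.8, 257.6]), 0.76)]
saw_jig [(array([190.2, 298.8]), 0.81)]
  pin [(array([194.4, 297.1]), 0.56)]
round_stop [(array([176.9, 317.9]), 0.74)]
  pin [(array([177.6, 318.7]), 0.64)]
round_flag [(array([171.8, 321.9]), 0.69)]
square_flag [(array([164.3, 358.3]), 0.62)]
```

View pics/scene0.png

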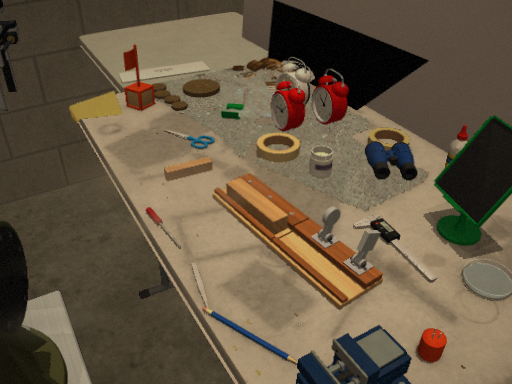

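View pics/top0.png

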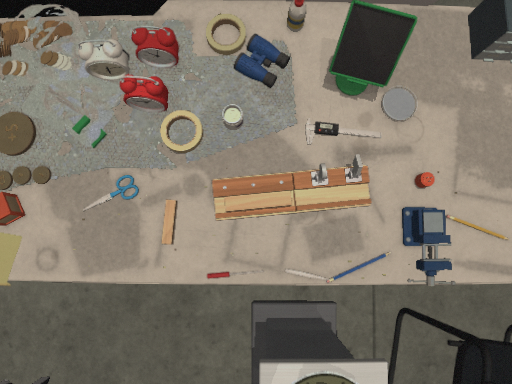

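```bash
python3 - <<'E'
import cv2
a=cv2.imread('pics/scene0.png')[130:330,160:430];b=cv2.imread('pics/top0.png')[130:260,130:400]
cv2.imwrite('pics/sc.png',cv2.resize(a,None,fx=2.9,fy=2.9,interpolation=2));cv2.imwrite('pics/tc.png',cv2.resize(b,None,fx=2.9,fy=2.9,interpolation=2))
E
```

```text
(no output)
```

View pics/sc.png

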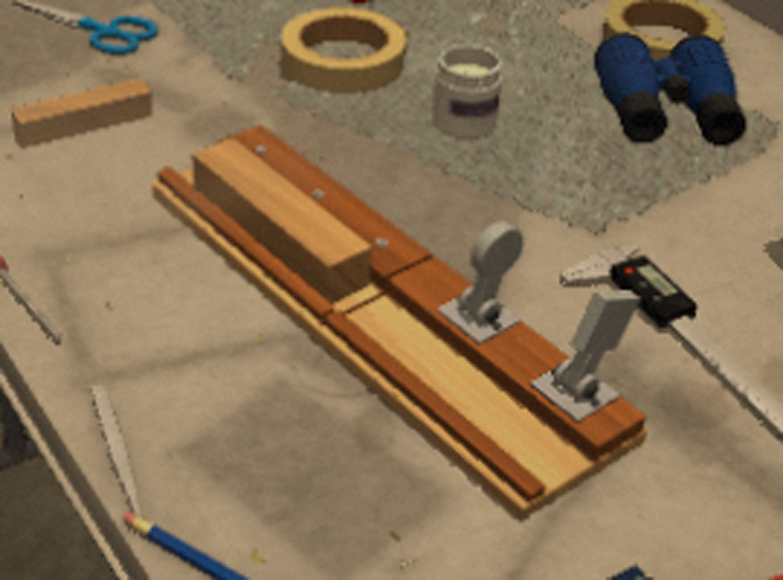

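View pics/tc.png

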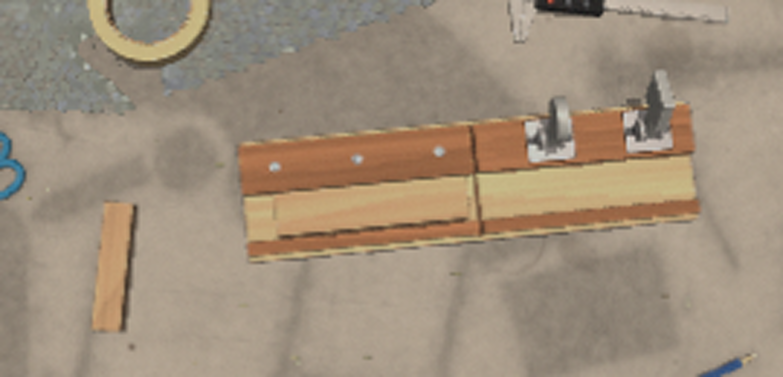

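```bash
python3 - <<'E'
from h import *
from scipy.optimize import least_squares
np.set_printoptions(precision=4,suppress=True)
T=lambda u,v:(v/2.9+130,u/2.9+130)
S=lambda u,v:(v/2.9+130,u/2.9+160)
print('batten',tri([((204.2,255.3),'scene'),((202.8,257.6),'top')]))
print('round',tri([((236.4,324.4),'scene'),((177.6,318.7),'top')]))
# fence top corners z=.026
obs=[(.062,.195,.026,T(238,144),'top'),(.062,-.195,.026,T(690,103),'top'),(.020,.195,.026,T(244,197),'top'),(.020,-.195,.026,T(693,155),'top'),
(.062,-.195,.026,S(644,412),'scene'),(.020,-.195,.026,S(600,446),'scene'),(.062,.195,.026,S(262,126),'scene')]
def w(p,q):
    c,s=np.cos(p[2]),np.sin(p[2]);return np.array([p[0]+c*q[0]-s*q[1],p[1]+s*q[0]+c*q[1],q[2]])
f=lambda p:np.concatenate([(proj(w(p,o[:3]),o[4])[0]-o[3][::-1]) for o in obs])
r=least_squares(f,[.5,0,0]);p=r.x;print(p,np.degrees(p[2]),r.fun.reshape(-1,2))
def inv(P):
    c,s=np.cos(p[2]),np.sin(p[2]);d=P[:2]-p[:2];return np.array([c*d[0]+s*d[1],-s*d[0]+c*d[1]])
print('batten jig',inv(tri([((204.2,255.3),'scene'),((202.8,257.6),'top')])),'round',inv(tri([((236.4,324.4),'scene'),((177.6,318.7),'top')])))
for n,rc,cam in [('bat R top',T(468,190),'top'),('bat L top',T(275,197),'top'),('bat Rnear top',S(330,272),'scene'),('bat Rfar',S(371,247),'scene'),('bat Lnear',S(193,158),'scene'),('Lfar',S(238,138),'scene')]:
    print(n,inv(atz(rc,cam,.046)))
for n,rc,cam in [('disc tip',S(505,225),'scene'),('disc',S(497,250),'scene'),('disc',T(559,112),'top')]: print(n,inv(atz(rc,cam,.076)),inv(atz(rc,cam,.09)))
print('lookalike width', [atz(T(*q),'top',.02) for q in [(106,203),(136,205),(93,330)]])
E
```

```text
batten [0.5395 0.1648 0.0312]
round [0.6012 0.0156 0.0309]
[0.5515 0.0785 0.1053] 6.0334956280052685 [[-0.2769  0.4783]
 [-0.1928 -0.1055]
 [-0.888  -0.8746]
 [ 0.9324 -1.4451]
 [ 0.9143  1.4233]
 [-1.0217  0.5105]
 [-1.0415 -1.1326]]
batten jig [-0.0029  0.0871] round [ 0.0428 -0.0677]
bat R top [0.0037 0.0062]
bat L top [0.0133 0.1657]
bat Rnear top [-0.0208  0.0011]
bat Rfar [0.0165 0.0058]
bat Lnear [-0.0204  0.1594]
Lfar [0.0199 0.1618]
disc tip [ 0.0734 -0.0556] [ 0.0593 -0.0684]
disc [ 0.0517 -0.0713] [ 0.0382 -0.0837]
disc [ 0.0571 -0.0705] [ 0.0551 -0.0675]
lookalike width [array([0.5431, 0.3903, 0.02  ]), array([0.5416, 0.3647, 0.02  ]), array([0.4358, 0.3981, 0.02  ])]
```

>>> arm_command:
  plan: [1,0.63,-0.63,0,0.195,1,0.63,-0.63,0,0.195,1,0.63,-0.63,0,0.195,1,0.63,-0.63,0,0.195,1,0.63,-0.63,0,0.195,1,0.63,-0.63,0,0.195,1,0.63,-0.63,0,0.195,1,0.63,-0.63,0,0.195,1,0.63,-0.63,0,0.195]
  newtons: 20

```text
time_s: 1.8
ee_pos: [0.4173, 0.2714, 0.4046]
eef_rot: [-3.141, 0.0, -3.039]
force: [0.1, 0.4, 0.6]
grip_width: 0.025
```

>>> arm_command:
  plan: [1,0.63,-0.628,0,0,1,0.63,-0.628,0,0,1,0.63,-0.628,0,0,1,0.63,-0.628,0,0,1,0.63,-0.628,0,0,1,0.63,-0.628,0,0,1,0.63,-0.628,0,0,1,0.63,-0.628,0,0,1,0.63,-0.628,0,0,1,0.63,-0.628,-0.2,0,1,0.63,-0.628,-0.2,0,1,0.63,-0.628,-0.2,0]

```text
time_s: 3.0
ee_pos: [0.6667, 0.0238, 0.3207]
eef_rot: [3.14, -0.007, -3.034]
force: [0.7, -0.1, 0.4]
grip_width: 0.0002
```

```bash
python3 - <<'E'
from h import *
a=vision.camera('scene')[130:330,200:470];b=vision.camera('top')[100:260,200:420]
cv2.imwrite('pics/s1.png',np.vstack([cv2.resize(a,(405,300)),cv2.resize(b,(405,295))]))
print(sensors.get_obs()['ee_pos'],sensors.get_obs()['grip_width'])
E
```

```text
[0.6677211  0.02326364 0.32625155] 0.0002679792468107845
```

View pics/s1.png

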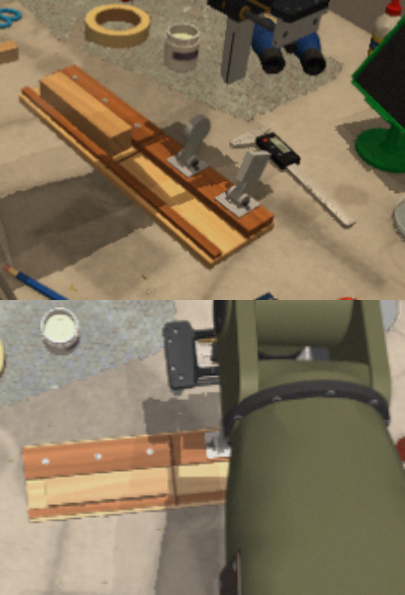

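```bash
python3 - <<'E'
from h import *
t=np.array([.6677,.0233,.3263-.199]);print(proj(t,'scene'),proj(t,'top'),proj(t+[0,0,.199],'top'))
E
```

```text
[[356.12228818 180.49016459]] [[322.94302445 141.65995343]] [[345.815488   113.57528396]]
```

>>> arm_command:
  plan: [1,0,0,-0.139,0,1,0,0,-0.139,0,1,-0.04,-0.004,-0.139,0,1,-0.07,-0.007,-0.139,0,1,-0.1,-0.011,-0.139,0,1,-0.13,-0.014,-0.139,0,1,-0.16,-0.017,-0.139,0,1,-0.19,-0.02,-0.139,0,1,-0.22,-0.023,-0.139,0,1,-0.25,-0.026,-0.139,0,1,-0.28,-0.029,-0.139,0,1,-0.28,-0.029,-0.139,0,1,-0.28,-0.029,-0.139,0]

```text
time_s: 4.4
ee_pos: [0.5566, 0.0104, 0.2711]
eef_rot: [-3.141, 0.003, -3.036]
force: [0.1, 0.2, 0.4]
grip_width: 0.0005
```

```bash
python3 - <<'E'
from h import *
a=vision.camera('scene')[130:330,200:470]
cv2.imwrite('pics/s2.png',cv2.resize(a,None,fx=2.9,fy=2.9))
print(sensors.get_obs()['ee_pos'],sensors.get_obs()['force'])
E
```

```text
[0.55665375 0.01035946 0.27053795] [ 0.10791308  0.29497375 -0.07210597]
```

View pics/s2.png

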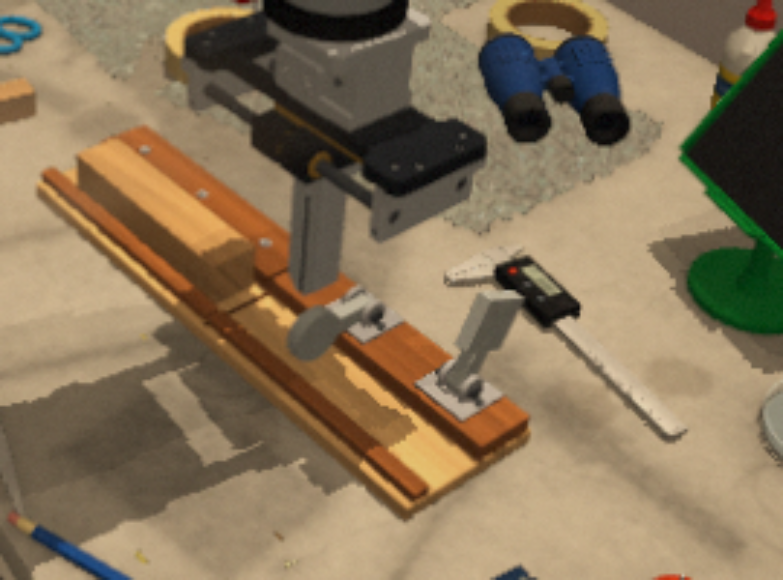

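>>> arm_command:
  plan: [1,0,0,0.13,0,1,-0.063,0.656,0.13,0,1,-0.063,0.656,0.13,0,1,-0.063,0.656,0.13,0,1,-0.063,0.656,0.13,0,1,-0.063,0.656,0.13,0,1,-0.063,0.656,0.13,0,1,-0.063,0.656,0.13,0,1,-0.063,0.656,0.13,0,1,-0.063,0.656,0,0,1,-0.063,0.656,0,0,1,-0.063,0.656,0,0]

```text
time_s: 5.65
ee_pos: [0.5313, 0.2714, 0.2692]
eef_rot: [-3.141, -0.002, -3.038]
force: [0.1, 0.5, 1.3]
grip_width: 0.0008
```

```bash
python3 - <<'E'
from h import *
np.set_printoptions(precision=4,suppress=True)
a=vision.camera('scene');p=(.5515,.0785,.1053)
def w(q):
    c,s=np.cos(p[2]),np.sin(p[2]);return np.array([p[0]+c*q[0]-s*q[1],p[1]+s*q[0]+c*q[1],q[2]])
for q in [(0,-.068,.034)]: print(proj(w(q),'scene'),proj(w(q),'top'))
print('pin',[(np.round(d['at'],1),round(d['confidence'],2)) for d in vision.pinpoint('batten_mid','scene')])
cv2.imwrite('pics/s3.png',cv2.resize(a[110:310,160:430],None,fx=2.9,fy=2.9))
b=vision.camera('top')
print('pin',[(np.round(d['at'],1),round(d['confidence'],2)) for d in vision.pinpoint('batten_mid','top')])
cv2.imwrite('pics/t3.png',cv2.resize(b[100:260,160:430],None,fx=2.9,fy=2.9))
print(sensors.get_obs()['ee_pos'],sensors.get_obs()['force'])
E
```

```text
[[306.6499 244.427 ]] [[321.1207 194.5726]]
pin [(array([168.5, 187.4]), 0.68), (array([202.9, 254.9]), 0.67)]
pin [(array([203.2, 255.5]), 0.57)]
[0.5313 0.2723 0.271 ] [-0.0879  0.2676  0.7636]
```

View pics/s3.png

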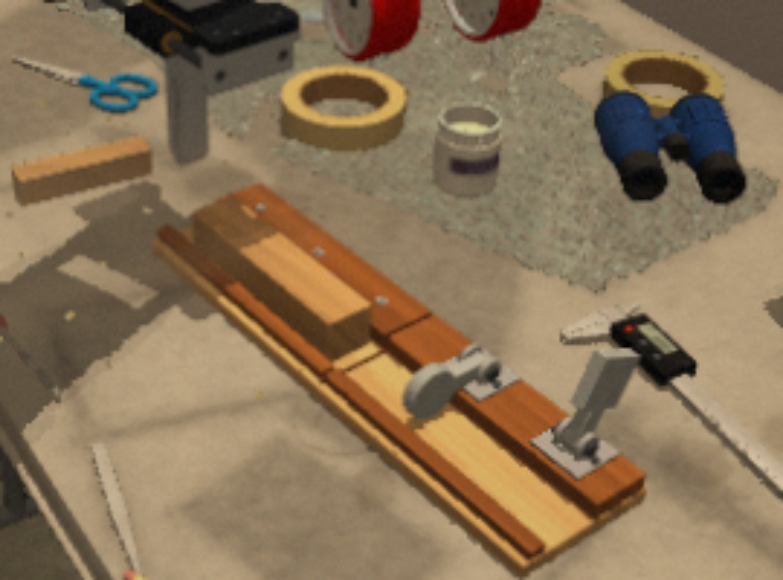

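View pics/t3.png

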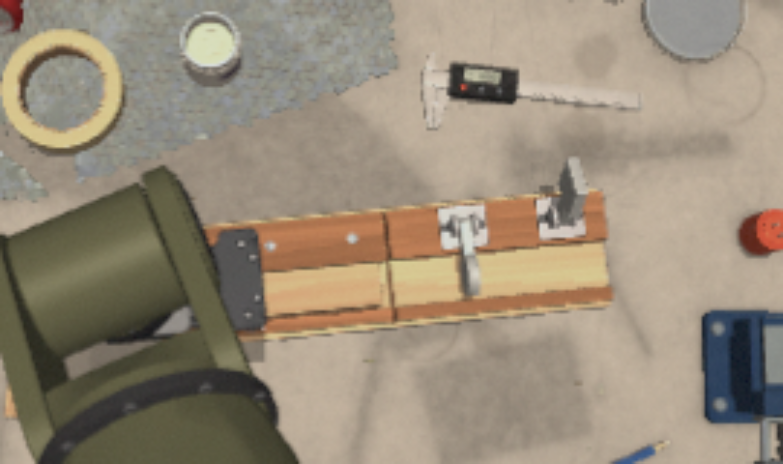

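>>> arm_command:
  plan: [1,0,0,-0.118,0,1,0,0,-0.118,0,1,0,0,-0.118,0,1,0.003,-0.03,-0.118,0,1,0.006,-0.055,-0.118,0,1,0.008,-0.075,-0.118,0,1,0.01,-0.095,-0.118,0,1,0.012,-0.115,-0.118,0,1,0.014,-0.135,-0.118,0,1,0.016,-0.155,-0.118,0,1,0.017,-0.165,-0.118,0,1,0.018,-0.174,-0.118,0,1,0.018,-0.174,-0.118,0,1,0.018,-0.174,-0.118,0]

```text
time_s: 7.25
ee_pos: [0.538, 0.203, 0.2217]
eef_rot: [-3.141, -0.0, -3.036]
force: [-0.3, -0.4, -0.5]
grip_width: 0.0006
```

```bash
python3 - <<'E'
from h import *
np.set_printoptions(precision=4,suppress=True)
a=vision.camera('scene')
cv2.imwrite('pics/s4.png',cv2.resize(a[130:330,180:430],None,fx=2.9,fy=2.9))
print(sensors.get_obs()['ee_pos'],sensors.get_obs()['force'])
E
```

```text
[0.538  0.2031 0.2217] [ 0.3804 -0.4468  0.3437]
```

View pics/s4.png

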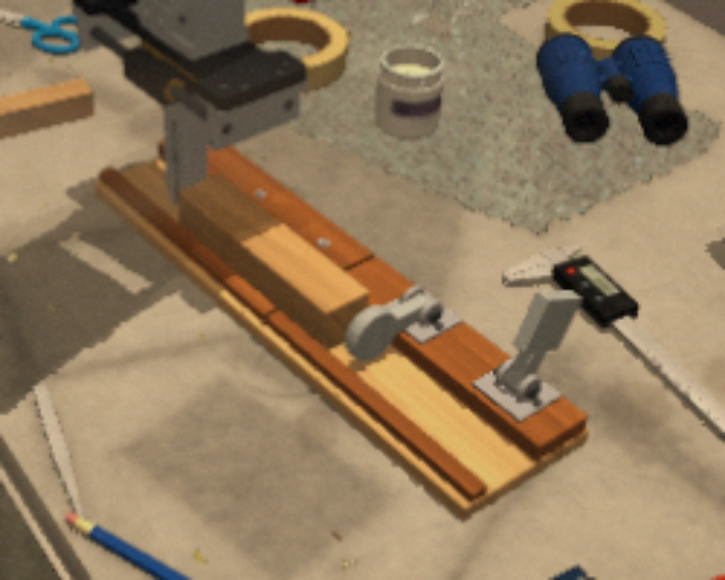

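>>> arm_command:
  plan: [1,0.001,-0.007,0,0,1,0.001,-0.013,0,0,1,0.002,-0.019,0,0,1,0.002,-0.025,0,0,1,0.002,-0.025,0,0,1,0.002,-0.025,0,0]

```text
time_s: 7.9
ee_pos: [0.5388, 0.1929, 0.2219]
eef_rot: [-3.142, 0.0, -3.036]
force: [-0.2, -0.2, -0.4]
grip_width: 0.0002
```

>>> arm_command:
  plan: [1,0,-0.005,0,0,1,0.001,-0.01,0,0,1,0.001,-0.01,0,0]

```text
time_s: 8.2
ee_pos: [0.5392, 0.1888, 0.2219]
eef_rot: [-3.142, 0.0, -3.036]
force: [0.5, -0.5, -0.1]
grip_width: 0.0006
```

```bash
python3 - <<'E'
from h import *
np.set_printoptions(precision=4,suppress=True)
a=vision.camera('scene')
cv2.imwrite('pics/s5.png',cv2.resize(a[180:290,230:370],None,fx=5,fy=5,interpolation=2))
print(sensors.get_obs()['ee_pos'],sensors.get_obs()['force'])
E
```

```text
[0.5392 0.1888 0.2218] [0.1084 0.0659 0.3622]
```

View pics/s5.png

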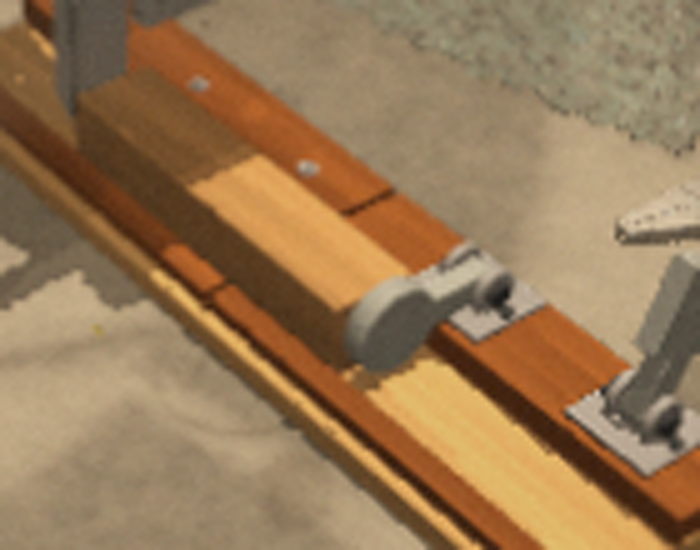

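>>> arm_command:
  plan: [1,0,-0.004,0,0,1,0,-0.004,0,0,1,0,-0.004,0,0]

```text
time_s: 8.55
ee_pos: [0.5392, 0.1873, 0.2218]
eef_rot: [-3.142, -0.0, -3.036]
force: [0.1, -0.1, -0.0]
grip_width: 0.0001
```

>>> arm_command:
  plan: [1,0,-0.004,0,0,1,0,-0.004,0,0,1,0,-0.004,0,0]

```text
time_s: 8.85
ee_pos: [0.5392, 0.1861, 0.2219]
eef_rot: [3.141, 0.0, -3.036]
force: [-0.1, 5.3, -1.3]
grip_width: 0.0004
```

>>> arm_command:
  plan: [1,0,-0.002,0,0,1,0,-0.002,0,0,1,0,-0.002,0,0]

```text
time_s: 9.15
ee_pos: [0.5391, 0.1858, 0.222]
eef_rot: [3.14, 0.001, -3.036]
force: [0.0, 10.0, -1.0]
grip_width: 0.0007
```

Force rises to 10 N with no further travel, so the batten is hard against the flag. I'll back off along the channel, then go up.

>>> arm_command:
  plan: [1,0,0.004,0,0,1,-0.001,0.015,0,0,1,-0.004,0.05,0,0,1,-0.004,0.05,0,0,1,-0.004,0.05,0.1,0,1,-0.004,0.05,0.22,0,1,-0.004,0.05,0.35,0,1,-0.004,0.05,0.4,0,1,-0.3,0.5,0.4,0,1,-0.3,0.5,0.4,0,1,-0.3,0.5,0.4,0,1,-0.3,0.5,0.4,0,1,-0.3,0.5,0.4,0,1,-0.3,0.5,0.4,0,1,-0.3,0.5,0.4,0]

```text
time_s: 10.65
ee_pos: [0.4196, 0.3845, 0.3817]
eef_rot: [-3.141, 0.0, -3.036]
force: [0.2, -0.4, -0.2]
grip_width: 0.0001
```

```bash
python3 - <<'E'
from h import *
np.set_printoptions(precision=4,suppress=True)
a=vision.camera('scene');b=vision.camera('top')
cv2.imwrite('pics/s6.png',cv2.resize(a[150:300,210:400],None,fx=4,fy=4,interpolation=2))
cv2.imwrite('pics/t6.png',cv2.resize(b[140:230,200:390],None,fx=4,fy=4,interpolation=2))
print(sensors.get_obs()['ee_pos'],sensors.get_obs()['force'])
for c in ['scene','top']: print(c,[(np.round(d['at'],1),round(d['confidence'],2)) for d in vision.pinpoint('batten_mid',c)])
E
```

```text
[0.4201 0.3839 0.3818] [-0.3582  0.0325  0.7221]
scene [(array([165.1, 187.3]), 0.96), (array([220.3, 276.7]), 0.84)]
top [(array([221.6, 170.4]), 0.74), (array([199.7, 283.5]), 0.63)]
```

View pics/s6.png

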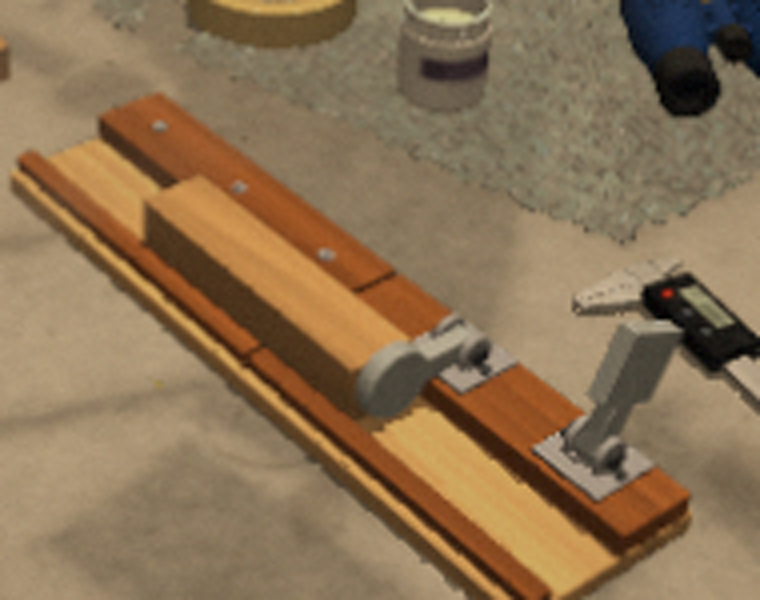

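View pics/t6.png

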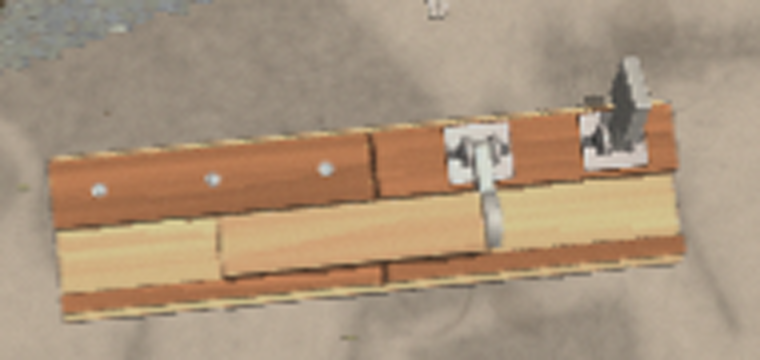

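The batten lies flat in the channel with its end against the lowered round flag (scene crop ~(375,370), top crop ~(485,220)). The square flag is upright and the arm is clear.

```bash
python3 -c "
from station import job;print(job.hand_in())"
```

```text
the job is handed in; nothing more can be done
None
```

The job is handed in: the round-ended flag is down across the channel, and the batten is pushed up against it. I flipped the flag from behind with the closed fingers, then pushed the larger batten along the channel by its left end. It took about 11 s of the 42 s allowed.

- **Round flag:** after the flip, its disc was within about 1.5 px of where a fully lowered flag should appear in the scene camera.
- **Batten contact:** the push force rose from about 0 to 10 N with almost no further travel. In the last pictures from both cameras the batten lies flat with its end touching the flag.
- **Square flag:** it is still standing up in the last pictures.
- **Arm:** I backed the gripper off and clear of everything before handing in.

No check failed. The networks also marked the small wooden bar on the table as the batten. I ruled it out because it is narrower and shorter and does not lie in the channel.

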